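# Feel the hold-down arms, then set a bottle in the free labeller

### The arm

A 7-joint arm with a two-finger parallel gripper is mounted at the origin on the work surface. World frame = base frame: x ahead of the robot, y to its left, z up, the work surface at z = 0. Lengths are in mm, angles in rad, forces in N, time in s.
With the tool pointing down it reaches from about 350 to 900 mm from the base axis. Payload 7.2 kg.
Tool frame: the origin (TCP) lies at the centre of the arm's flange, where the gripper is bolted on; the fingertips stand 182 mm ahead of it and the grasp point (between the pads) lies 163 mm ahead of it (arm.hold_point_z is the distance from the TCP to the grasp point, in mm); y points along the fingers, x is the direction in which the jaws open and shut, and the axes are right-handed (so a half turn about y gives the same grasp; the last joint's range is limited). The gripper opens to 88 mm and grips with 3 to 60 N. Pads are 20 mm wide; open, the fingers measure 115 mm over their backs; the gripper's body (75 mm by 178 mm) begins 61 mm behind the grasp point.
Start: joints at [-1.266, 0.411, -0.013, 1.596, 0.006, 1.134, -0.082], TCP at [227.648, 582.064, 404.653] pointing down, gripper open.
Joint ranges: [-2.95, 2.95], [-0.29, 1.99], [-1.47, 1.44], [0.14, 2.54], [-1.03, 4.17], [0.13, 1.85], [-2.86, 2.86]. Speed limits (rad/s): [2.39, 2.39, 3.01, 3.01, 3.14, 3.14, 3.14].

### API

Orientations are given as a 3x3 rotation matrix whose columns are the frame's x, y, z axes.
In Python, from cell import arm gives the robot as it stands.
- The arm moves only by the tool servo_tool, never from a script. Its argument "moves" is a list of rows, each a list of 7 numbers: the shift along the tool's x, y, z in cm, then the turn, a rotation vector about the tool's x, y, z in rad, then the closure, from -1 (fully open) to 1 (shut). A call has 1 to 20 rows; each row shifts and turns the commanded pose from where the row before left it, along the tool's axes as they then stand; what a row does not reach is not made up. A row lasts 1/12 s, in which the tool goes at most 41.7 mm and 7.16 degrees, less where a joint would pass 70% of its speed; a pose out of reach is approached as far as the arm can. A call with a gripper value outside its range is refused whole. The fingers move at their own pace and stop on an object; the grip force is fixed at half the most. Time passes only in rows, so rows that do not move let the fingers close. It gives the time, the measured TCP pose, the force and the opening at its end, in the units of the state.
- arm.get_state(): the state, without advancing time (a new reading comes with each control period).
- arm.snapshot(name): name is "side" or "top"; returns a dict with "pixels" (384x512x3 uint8, blue, green, red), "camera_matrix" (3x3 intrinsics, pixels), "R" (3x3) and "t" (3): a world point X has camera coordinates R X + t. Camera axes: x right, y down, z forward; pixel columns grow to the right and rows downward; lengths in mm; the calibration is good to about 2 mm. A picture is of the moment at which its call begins. There is no depth.
- arm.sign_off(): hands the job in, once; it reports no verdict.
The state is a dict: "time": time; "joints": joint angles; "qvel": joint speeds; "joint_efforts": joint torques, N m; "tcp_pos": TCP position; "eef_rot": TCP orientation; "contact_force": force on the tool from outside, world axes, zero at the start; "torque": the same for the moment, N m; "opening": finger opening in mm.
Only numpy, scipy, OpenCV 4.12 (cv2) and the standard library are available. Lean on these libraries where they do the work, as an engineer would, in place of code of your own. Each camera call takes 0.05 s, during which the arm holds its last target. There are 200 camera calls.

### The job

One of the two hand labellers has a hold-down arm that binds: first swing both arms right up and back onto their stops, feeling each through its arc, and leave them up. Then lift the one bottle without a label out of the tray by its cap, stand it on the bench and let go, take it again by its body and lay it centred along the two rollers of the labeller whose arm swings freely. Lower that arm gently until its roller rests on the bottle and let go; leave the binding arm up and the other bottles in the tray as they are.

Things in the scene. Friction and masses are not known exactly. Their poses are not given: they have to be found in the camera images.
- cradle_a (a point): Labeller A: axis centre of a bottle lying on its two lower rollers, 83 mm above the bench. x: front (robot side) to back; y along the rollers; z up. Rollers 20 mm dia, 128 long, free-turning, at x +-16, z -29 mm; side plates at y +-65..73, tops at z -15; hinge posts x 110..140, y +-65, tops at z 49, paper roll between. Base plate 150 wide, top at z -65. The labeller is fixed.
- hinge_a (a point): Labeller A: centre of the hinge pin of its hold-down arm, fixed, 125 mm behind (x) and 37 mm above the cradle point. Axes as the cradle's; the hinge line is y. The arm is a fork of two flat side bars (y +-77 mm) 0.2 kg in all; 125 mm from the hinge a rubber press roller (24 mm dia, 70 long, centred) joins them, and at the end the handle bar. Both labellers look alike.
- handle_a (a point): Labeller A: middle of the round steel handle bar at the end of the hold-down arm; 10 mm dia, 154 long, along the hinge line (y), 173 mm from it. Free space for fingers before and behind the bar. At joint value q it is 173*sin(-q) mm in front of the hinge and 173*cos(q) mm above it. The point's frame turns with the arm (as the cradle's at q = 0).
- holddown_a (a joint): Labeller A: arm angle, rad, grows as the handle goes up and back. 0 upright, 0.13 upper stop, -1.57 level = roller on a bottle, -1.77 lowest. Starts part raised, -1.02 to -0.67. One arm is free, one binds; unknown which. To raise at the handle: free 1 to 2.5 N, binding 9 to 10 N. The free arm stays if left above -1.0, sinks slowly by itself below -1.2. The binding one stays anywhere and jams at -1.32, short of a bottle.
- cradle_b (a point): Labeller B: axis centre of a bottle lying on its two lower rollers, 83 mm above the bench. x: front (robot side) to back; y along the rollers; z up. Rollers 20 mm dia, 128 long, free-turning, at x +-16, z -29 mm; side plates at y +-65..73, tops at z -15; hinge posts x 110..140, y +-65, tops at z 49, paper roll between. Base plate 150 wide, top at z -65. The labeller is fixed.
- hinge_b (a point): Labeller B: centre of the hinge pin of its hold-down arm, fixed, 125 mm behind (x) and 37 mm above the cradle point. Axes as the cradle's; the hinge line is y. The arm is a fork of two flat side bars (y +-77 mm) 0.2 kg in all; 125 mm from the hinge a rubber press roller (24 mm dia, 70 long, centred) joins them, and at the end the handle bar. Both labellers look alike.
- handle_b (a point): Labeller B: middle of the round steel handle bar at the end of the hold-down arm; 10 mm dia, 154 long, along the hinge line (y), 173 mm from it. Free space for fingers before and behind the bar. At joint value q it is 173*sin(-q) mm in front of the hinge and 173*cos(q) mm above it. The point's frame turns with the arm (as the cradle's at q = 0).
- holddown_b (a joint): Labeller B: arm angle, rad, grows as the handle goes up and back. 0 upright, 0.13 upper stop, -1.57 level = roller on a bottle, -1.77 lowest. Starts part raised, -1.02 to -0.67. One arm is free, one binds; unknown which. To raise at the handle: free 1 to 2.5 N, binding 9 to 10 N. The free arm stays if left above -1.0, sinks slowly by itself below -1.2. The binding one stays anywhere and jams at -1.32, short of a bottle.
- bottle_mid (a point): Centre, half-way up, of the amber bottle without a label (the others have a white paper label). 100 mm tall: round body 46 mm dia from 50 mm below this point to 16 above; shoulder to 27 above; white cap 28 mm dia from 30 to 50 above. z: base to cap. 100 to 210 g. Starts upright in the tray, on its floor 5 mm above the bench.
- tray: Black tray fixed to the bench, 140 x 202 mm, walls 40 mm high, low dividers; origin at the centre of its underside. Six places at x +-32, y -62, 0, 62 mm in its frame; five hold bottles of the same size (four labelled), one is empty. Only the caps stand free enough to grip. The bench between the labellers is clear for 60 mm round a point 200 mm nearer the robot than the tray.
- full1: A labelled bottle in the tray, a bystander to be left alone; same size as the bottle without a label; origin at the centre of its base, z to the cap.
- full2: A labelled bottle in the tray, a bystander to be left alone; same size as the bottle without a label; origin at the centre of its base, z to the cap.
- full3: A labelled bottle in the tray, a bystander to be left alone; same size as the bottle without a label; origin at the centre of its base, z to the cap.
- full4: A labelled bottle in the tray, a bystander to be left alone; same size as the bottle without a label; origin at the centre of its base, z to the cap.

How it is judged (in metres and radians):
On the way, in this order (a step that is already met when the one before it is completed fails the run):
1. one hold-down arm is swung right up and back (value of joint any of holddown_a, holddown_b above 0 rad), for 0.1 s.
2. both hold-down arms are up and back (value of joint each of holddown_a, holddown_b above 0 rad), for 0.2 s.
3. the bottle without a label stands upright on the bench, out of the tray, let go (height (world z) of bottle_mid below 0.054 m and angle between bottle_mid's own z axis and vertical below 0.1 rad and horizontal distance between bottle_mid and tray above 0.095 m and contact force between the fingers and bottle below 0.1 N), for 0.2 s.
4. the bottle lies along the rollers of a labeller, let go, both arms still up (all of step 2 and ((distance between bottle_mid and cradle_a below 0.02 m and z of bottle_mid in the frame of cradle_a below 0.006 m and x of bottle_mid in the frame of cradle_a between -0.008 and 0.008 m and angle between the z axis of bottle_mid and the y axis of cradle_a, either way round below 0.12 rad) or (distance between bottle_mid and cradle_b below 0.02 m and z of bottle_mid in the frame of cradle_b below 0.006 m and x of bottle_mid in the frame of cradle_b between -0.008 and 0.008 m and angle between the z axis of bottle_mid and the y axis of cradle_b, either way round below 0.12 rad)) and contact force between the fingers and bottle below 0.1 N), for 0.2 s.
At the end, for the whole second after the job is handed in: Bottle at rest along both rollers of the labeller whose arm swings freely: middle within 20 mm of the cradle centre (8 mm across), square to 0.12 rad. That arm rests on it (joint -1.63 to -1.52); the binding arm is up (above 0) (((distance between bottle_mid and cradle_a below 0.02 m and z of bottle_mid in the frame of cradle_a below 0.006 m and x of bottle_mid in the frame of cradle_a between -0.008 and 0.008 m and angle between the z axis of bottle_mid and the y axis of cradle_a, either way round below 0.12 rad and value of joint holddown_a between -1.63 and -1.52 rad and value of joint holddown_b above 0 rad) or (distance between bottle_mid and cradle_b below 0.02 m and z of bottle_mid in the frame of cradle_b below 0.006 m and x of bottle_mid in the frame of cradle_b between -0.008 and 0.008 m and angle between the z axis of bottle_mid and the y axis of cradle_b, either way round below 0.12 rad and value of joint holddown_b between -1.63 and -1.52 rad and value of joint holddown_a above 0 rad)) and linear speed of bottle below 0.02 m/s); the robot touches nothing.
It fails at once if an arm is slammed down onto the bottle (faster than 2.5 rad/s downward with the bottle in its cradle) ((distance between bottle_mid and cradle_a below 0.03 m and velocity of joint holddown_a below -2.5 rad/s) or (distance between bottle_mid and cradle_b below 0.03 m and velocity of joint holddown_b below -2.5 rad/s)).
It fails at once if a labelled bottle is knocked over or moved more than 30 mm (distance of any of full1, full2, full3, full4 from where it was at the start of the episode above 0.03 m).
It also fails if it takes over 72 s, if anything falls off the work surface, if the arm or the gripper's body presses on something with over 40 N, if the wrist force passes 120 N, or if a joint passes its speed limit or range.

## Working session

There is one attempt and no reset: what is moved stays moved. The work goes in short steps, Python scripts to look and compute and a tool call to move; the robot and the scene stay as the last step left them, time stands still between calls to the robot, and variables do not carry over. Pictures are saved under pics/ and viewed, about 8 in all and at most 12, crops included, and the job is handed in when it is done.

Besides the shell and the picture viewer there is one more tool, called after ">>>" as a command line: name --pt "numbers of a row" for each row, then --argument value for the rest. servo_tool: Moves the arm, as the interface text tells. Its arguments: {"type":"object","properties":{"moves":{"type":"array"}},"required":["moves"]}

```bash
mkdir -p pics; ls
cat > h.py <<'E'
import numpy as np, cv2
from cell import arm
def snap(n,f,crop=None,s=1):
    d=arm.snapshot(n); p=np.array(d["pixels"],dtype=np.uint8)
    np.savez(f"pics/{f}.npz",**{k:np.array(d[k]) for k in d})
    if crop: p=p[crop[1]:crop[3],crop[0]:crop[2]]
    cv2.imwrite(f"pics/{f}.png",cv2.resize(p,None,fx=s,fy=s,interpolation=cv2.INTER_CUBIC))
    return d
def ray(d,u,v):
    R=np.array(d["R"]);t=np.array(d["t"]).ravel();K=np.array(d["camera_matrix"])
    return -R.T@t, R.T@np.linalg.solve(K,[u,v,1])
def atz(d,u,v,z):
    c,r=ray(d,u,v); return c+r*(z-c[2])/r[2]
def tri(d1,p1,d2,p2):
    c1,r1=ray(d1,*p1);c2,r2=ray(d2,*p2)
    s=np.linalg.lstsq(np.c_[r1,-r2],c2-c1,rcond=None)[0]
    a=c1+s[0]*r1;b=c2+s[1]*r2; return (a+b)/2,np.linalg.norm(a-b)
def proj(d,X):
    q=np.array(d["R"])@X+np.array(d["t"]).ravel(); q=np.array(d["camera_matrix"])@q; return q[:2]/q[2]
E
python3 - <<'E'
from h import *
np.set_printoptions(precision=3,suppress=True)
for n in("side","top"):
    d=snap(n,n+"0",s=1.55); print(n,-np.array(d["R"]).T@np.array(d["t"]).ravel(),np.array(d["R"])[2])
s=arm.get_state(); print(s["eef_rot"],s["tcp_pos"],s["time"],s["contact_force"],s["opening"])
E
```

```text
pics
side [ 359.096 -693.52  1074.8  ] [ 0.183  0.612 -0.769]
top [ 442.762    9.499 1027.64 ] [ 0.166  0.012 -0.986]
[[ 0.364 -0.    -0.931]
 [ 0.931 -0.001  0.364]
 [-0.001 -1.    -0.   ]] [227.584 581.903 403.914] 0.1 [-0.051  0.085  0.021] 87.84714126580512
```

View pics/side0.png

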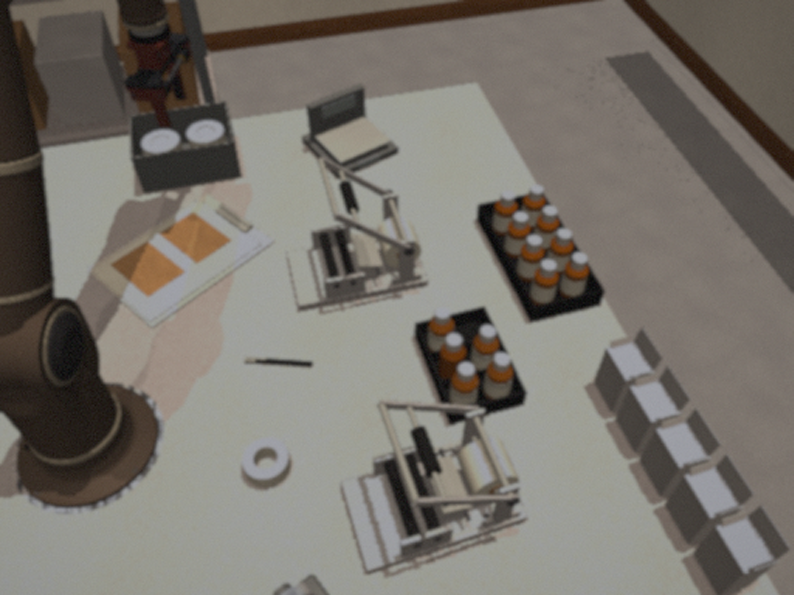

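View pics/top0.png

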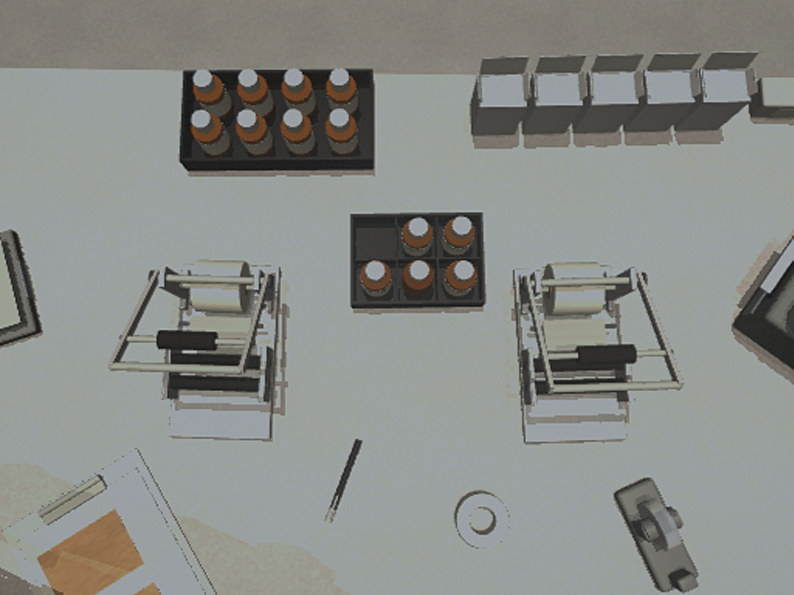

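Run:
```python
from h import *
T=np.load("pics/top0.npz")["pixels"];S=np.load("pics/side0.npz")["pixels"]
P=[(T,68,165),(T,322,165),(S,170,90),(S,215,252)]
t=[cv2.resize(np.ascontiguousarray(p[y:y+125,x:x+133]),(400,375),interpolation=cv2.INTER_CUBIC)for p,x,y in P]
for i,n in((0,"c1"),(2,"c2")): 
    im=np.hstack(t[i:i+2]); im=np.clip(im*1.3,0,255).astype(np.uint8); cv2.imwrite(f"pics/{n}.png",im)
```

```text
(no output)
```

View pics/c1.png

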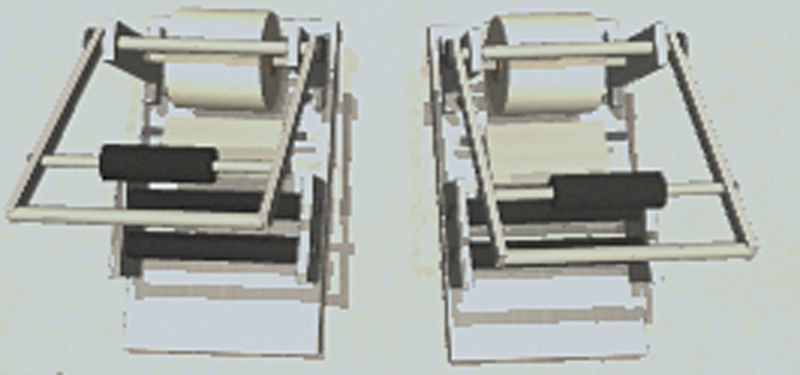

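View pics/c2.png

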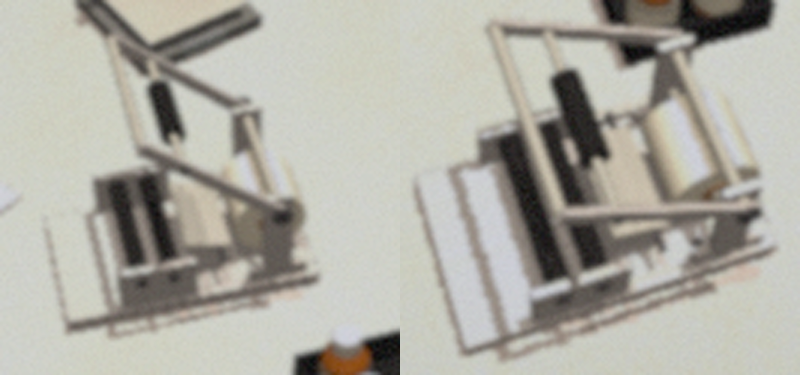

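Run:
```python
from h import *
np.set_printoptions(precision=1,suppress=True)
T=np.load("pics/top0.npz");S=np.load("pics/side0.npz")
sc=133/400
f=lambda o,p:(o[0]+(p[0]+.5)*sc-.5,o[1]+(p[1]+.5)/3-.5)
LT,RT,LS,RS=(68,165),(322,165),(170,90),(215,252)
for n,a,b,o1,o2 in[("L h far",(10,214),(112,40),LT,LS),("L h near",(262,218),(142,152),LT,LS),("L hinge near",(315,38),(283,212),LT,LS),("L base far",(125,352),(45,212),LT,LS),("L base near",(322,355),(70,325),LT,LS),
("R h far",(98,256),(93,28),RT,RS),("R h near",(355,252),(163,213),RT,RS),("R hinge near",(280,38),(355,210),RT,RS),("R base far",(50,358),(15,175),RT,RS),("R base near",(247,357),(65,352),RT,RS),
("Lroll b",(100,162),(155,82),LT,LS),("Lroll e",(217,164),(176,138),LT,LS),("Rroll b",(153,190),(163,72),RT,RS),("Rroll e",(265,190),(198,162),RT,RS)]:
    print(n,*tri(T,f(o1,a),S,f(o2,b)))
u=1.55
for n,a,b in[("cap",(419.5,266),(454.5,341)),("capR",(461,266),(466,370)),("capL",(375.5,267),(442.5,317))]: print(n,*tri(T,np.array(a)/u,S,np.array(b)/u))
g=lambda o,p,z:atz(T,*f(o,p),z)
print("L low rollers f/b (top z64)",g(LT,(125,247),64),g(LT,(300,247),64),g(LT,(125,203),64),g(LT,(300,203),64))
print("R back",g(RT,(67,208),64),g(RT,(248,208),64))
print("L base z18",g(LT,(125,352),18),g(LT,(322,355),18));print("R",g(RT,(50,358),18),g(RT,(247,357),18))
print("hinge bar z? L",g(LT,(118,44),120),g(LT,(287,47),120),"R",g(RT,(80,48),120),g(RT,(250,46),120))
for c in[(351,214),(483,213),(485,305),(352,306)]: print("tray",atz(T,c[0]/u,c[1]/u,40))
```

```text
L h far [482.8 343.7 236.3] 1.8530267882095488
L h near [481.9 191.4 229.7] 2.103590838341639
L hinge near [613.3 185.2 124.1] 6.186461468727794
L base far [391.1 332.9  34.9] 1.514088027856503
L base near [390.9 187.7  18.3] 0.9194458889157282
R h far [ 467.2 -179.8  209.8] 1.317425485686034
R h near [ 474.3 -335.3  220.3] 2.15978391170128
R hinge near [ 625.5 -330.8  125. ] 1.102062419574141
R base far [ 394.8 -186.2   18.4] 2.404710667731167
R base near [ 400.1 -336.8   14.8] 0.6010201787217353
Lroll b [515.8 299.4 213.7] 2.1465388058395414
Lroll e [518.2 227.6 205.1] 0.6993290488043137
Rroll b [ 510.  -219.6  193.1] 2.2516897396461837
Rroll e [ 513.2 -292.7  189.4] 0.6680242858785738
cap [635.7 -25.4 100. ] 4.419476582958541
capR [637.5 -84.5  95.2] 5.09949347840238
capL [634.5  37.2  90.9] 5.445284458166199
L low rollers f/b (top z64) [467.9 329.2  64. ] [470.5 199.8  64. ] [500.3 331.6  64. ] [502.9 201.5  64. ]
R back [ 507.1 -191.5   64. ] [ 509.8 -324.8   64. ]
L base z18 [389.5 338.5  18. ] [390.4 187.8  18. ]
R [ 396.  -186.4   18. ] [ 399.9 -335.6   18. ]
hinge bar z? L [610.2 326.4 120. ] [610.3 205.4 120. ] R [ 617.2 -190.9  120. ] [ 620.9 -311.3  120. ]
tray [729.8  77.8  40. ]
tray [ 735.1 -123.8   40. ]
tray [ 593.1 -126.3   40. ]
tray [587.7  72.1  40. ]
```

>>> servo_tool --pt "0 -1 0 0 0.12 0 -1" --pt "0 -1 0 0 0.12 0 -1" --pt "0 -1 0 0 0.12 0 -1" --pt "0 -1 0 0 0.12 0 -1" --pt "0 -1 0 0 0.12 0 -1" --pt "0 -1 0 0 0.12 0 -1" --pt "0 -1 0 0 0.12 0 -1" --pt "0 -1 0 0 0.12 0 -1" --pt "0 -1 0 0 0.12 0 -1" --pt "0 -1 0 0 0.117 0 -1" --pt "2.5 0 -3.1 0 0 0 -1" --pt "2.5 0 -3.1 0 0 0 -1" --pt "2.5 0 -3.1 0 0 0 -1" --pt "2.5 0 -3.1 0 0 0 -1" --pt "2.5 0 -3.1 0 0 0 -1" --pt "2.5 0 -3.1 0 0 0 -1" --pt "2.5 0 -3.1 0 0 0 -1" --pt "2.5 0 -3.1 0 0 0 -1" --pt "2.5 0 -3.1 0 0 0 -1" --pt "2.5 0 -3.1 0 0 0 -1"

```text
time: 1.77
tcp_pos: [478.7, 270.5, 504.6]
eef_rot: [[1.0, -0.0, -0.001], [0.001, 0.0, 1.0], [-0.0, -1.0, 0.0]]
contact_force: [0.3, 0.6, 0.0]
opening: 87.8
```

>>> servo_tool --pt "0.3 2.7 0 0 0 0 -1" --pt "0 2.7 0 0 0 0 -1" --pt "0 2.7 0 0 0 0 -1" --pt "0 2.7 0 0 0 0 -1" --pt "0 0 0 0 0 0 0.5" --pt "0 0 0 0 0 0 0.5" --pt "0 0 0 0 0 0 0.5" --pt "0 0 0 0 0 0 0.5" --pt "0 0 0 0 0 0 0.5"

```text
time: 2.52
tcp_pos: [481.3, 272.5, 398.3]
eef_rot: [[1.0, 0.002, -0.001], [0.001, 0.002, 1.0], [0.002, -1.0, 0.002]]
contact_force: [0.7, 0.5, 0.2]
opening: 58.0
```

Run:
```python
from h import *
p=[]
for n,c in(("side",(170,70,300,200)),("top",(60,150,190,280))):
    d=arm.snapshot(n); x=np.array(d["pixels"],dtype=np.uint8)[c[1]:c[3],c[0]:c[2]]; p.append(cv2.resize(x,(400,400),interpolation=cv2.INTER_CUBIC))
cv2.imwrite("pics/hL.png",np.hstack(p))
```

```text
(no output)
```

View pics/hL.png

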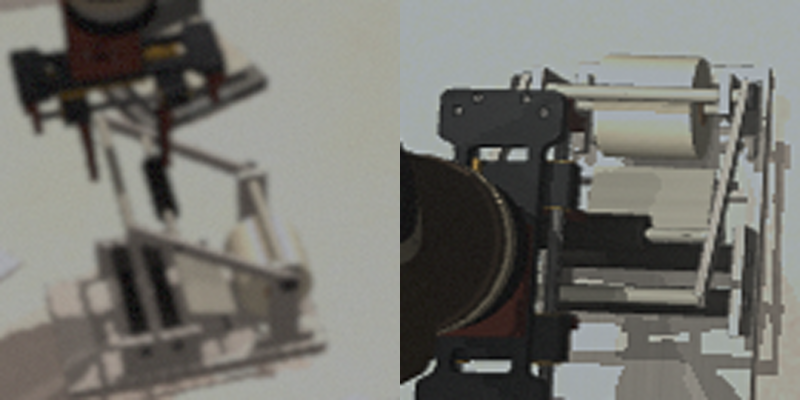

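Run:
```python
import numpy as np
q=np.arange(-0.85,0.16,0.05);x=173*np.sin(q);z=173*np.cos(q)
for a,b,c in zip(q,np.diff(x)/10,-np.diff(z)/10): print(f"{a:.2f}: {b:.2f},{c:.2f}",end=" | ")
```

```text
-0.85: 0.59,-0.64 | -0.80: 0.62,-0.61 | -0.75: 0.65,-0.57 | -0.70: 0.68,-0.54 | -0.65: 0.70,-0.51 | -0.60: 0.73,-0.47 | -0.55: 0.75,-0.43 | -0.50: 0.77,-0.40 | -0.45: 0.79,-0.36 | -0.40: 0.80,-0.32 | -0.35: 0.82,-0.28 | -0.30: 0.83,-0.23 | -0.25: 0.84,-0.19 | -0.20: 0.85,-0.15 | -0.15: 0.86,-0.11 | -0.10: 0.86,-0.06 | -0.05: 0.86,-0.02 | 0.00: 0.86,0.02 | 0.05: 0.86,0.06 | 0.10: 0.86,0.11 |
```

>>> servo_tool --pt "0 0 0 0 0 0 0.6" --pt "0 0 0 0 0 0 0.6" --pt "0 0 0 0 0 0 0.6" --pt "0 0 0 0 0 0 0.6" --pt "0 0 0 0 0 0 0.6" --pt "0 0 0 0 0 0 0.6" --pt "0 0 0 0 0 0 0.6" --pt "0 0 0 0 0 0 0.6"

```text
time: 3.28
tcp_pos: [475.1, 273.0, 395.8]
eef_rot: [[1.0, -0.018, -0.004], [0.004, -0.002, 1.0], [-0.018, -1.0, -0.002]]
contact_force: [-30.1, -4.0, 19.2]
opening: 18.4
```

Run:
```python
from h import *
p=[]
for n,c in(("side",(170,70,270,170)),("top",(60,150,190,280))):
    d=arm.snapshot(n); x=np.array(d["pixels"],dtype=np.uint8)[c[1]:c[3],c[0]:c[2]]; p.append(cv2.resize(x,(400,400),interpolation=cv2.INTER_CUBIC))
cv2.imwrite("pics/hL2.png",np.hstack(p)); print(arm.get_state()["contact_force"],arm.get_state()["joints"])
```

```text
[-30.34308076  -3.17057668  19.84034148] [-0.93253163  0.30178052  0.40801968  1.81121211 -0.14257474  1.072904
 -0.46648963]
```

View pics/hL2.png

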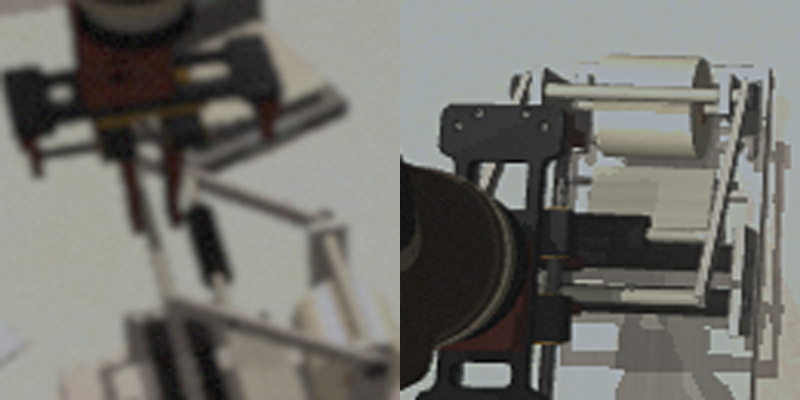

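>>> servo_tool --pt "-0.8 0 0 0 0 0 0.6" --pt "0 0.4 0 0 0 0 0.6" --pt "0 0 0 0 0 0 0.6"

```text
time: 3.63
tcp_pos: [471.2, 272.8, 392.1]
eef_rot: [[1.0, -0.005, -0.002], [0.002, 0.0, 1.0], [-0.005, -1.0, 0.0]]
contact_force: [-10.0, 0.6, 4.8]
opening: 17.7
```

>>> servo_tool --pt "0.4 -0.7 0 0 0 0 0.6" --pt "0.5 -0.68 0 0 0 0 0.6" --pt "0.55 -0.68 0 0 0 0 0.6" --pt "0.6 -0.65 0 0 0 0 0.6"

```text
time: 3.97
tcp_pos: [492.7, 272.7, 419.6]
eef_rot: [[1.0, -0.004, -0.002], [0.002, -0.0, 1.0], [-0.004, -1.0, -0.0]]
contact_force: [-5.8, -0.3, 3.8]
opening: 17.3
```

>>> servo_tool --pt "0.65 -0.57 0 0 0 0 0.6" --pt "0.68 -0.54 0 0 0 0 0.6" --pt "0.7 -0.51 0 0 0 0 0.6" --pt "0.73 -0.47 0 0 0 0 0.6" --pt "0.75 -0.43 0 0 0 0 0.6" --pt "0.77 -0.4 0 0 0 0 0.6" --pt "0.79 -0.36 0 0 0 0 0.6"

```text
time: 4.55
tcp_pos: [544.9, 272.4, 452.8]
eef_rot: [[1.0, 0.0, -0.001], [0.001, 0.0, 1.0], [0.0, -1.0, 0.0]]
contact_force: [-3.1, -0.6, 2.7]
opening: 17.2
```

>>> servo_tool --pt "0.8 -0.2 0 0 0 0 0.6" --pt "0.82 -0.15 0 0 0 0 0.6" --pt "0.83 -0.15 0 0 0 0 0.6" --pt "0.84 -0.15 0 0 0 0 0.6" --pt "0.85 -0.15 0 0 0 0 0.6" --pt "0.86 -0.1 0 0 0 0 0.6" --pt "0.86 -0.06 0 0 0 0 0.6" --pt "0.86 -0.02 0 0 0 0 0.6"

```text
time: 5.22
tcp_pos: [612.3, 272.4, 462.3]
eef_rot: [[1.0, 0.0, -0.001], [0.001, -0.0, 1.0], [0.0, -1.0, -0.0]]
contact_force: [-1.1, 0.5, 1.0]
opening: 17.6
```

>>> servo_tool --pt "0.8 0 0 0 0 0 0.6" --pt "0.6 0.05 0 0 0 0 0.6" --pt "0.5 0.05 0 0 0 0 0.6" --pt "0.5 0.05 0 0 0 0 0.6" --pt "0.2 0.05 0 0 0 0 0.6"

```text
time: 5.63
tcp_pos: [637.1, 272.5, 460.1]
eef_rot: [[1.0, -0.003, -0.001], [0.001, -0.0, 1.0], [-0.003, -1.0, -0.0]]
contact_force: [-11.4, -1.4, 8.9]
opening: 17.6
```

>>> servo_tool --pt "-0.7 0 0 0 0 0 0.5" --pt "0 -3 0 0 0 0 0.5" --pt "0 -3 0 0 0 0 0.5" --pt "-1.1 0 -3.53 0 0 0 0.18" --pt "-1.1 0 -3.53 0 0 0 0.18" --pt "-1.1 0 -3.53 0 0 0 0.18" --pt "-1.1 0 -3.53 0 0 0 0.18" --pt "-1.1 0 -3.53 0 0 0 0.18" --pt "-1.1 0 -3.53 0 0 0 0.18" --pt "-1.1 0 -3.53 0 0 0 0.18" --pt "-1.1 0 -3.53 0 0 0 0.18" --pt "-1.1 0 -3.53 0 0 0 0.18" --pt "-1.1 0 -3.53 0 0 0 0.18" --pt "-1.1 0 -3.53 0 0 0 0.18" --pt "-1.1 0 -3.53 0 0 0 0.18" --pt "-1.1 0 -3.53 0 0 0 0.18" --pt "-1.1 0 -3.53 0 0 0 0.18" --pt "-1.1 0 -3.53 0 0 0 0.18"

```text
time: 7.13
tcp_pos: [464.7, -258.7, 520.7]
eef_rot: [[1.0, 0.002, -0.001], [0.001, -0.0, 1.0], [0.002, -1.0, -0.0]]
contact_force: [0.5, -1.0, -0.3]
opening: 36.0
```

>>> servo_tool --pt "0 3.4 0 0 0 0 0.18" --pt "0 3.4 0 0 0 0 0.18" --pt "0 3 0 0 0 0 0.18" --pt "0 2 0 0 0 0 0.18" --pt "0 1.8 0 0 0 0 0.18" --pt "0 0 0 0 0 0 0.18"

```text
time: 7.63
tcp_pos: [465.0, -256.3, 381.3]
eef_rot: [[1.0, -0.004, -0.001], [0.001, 0.001, 1.0], [-0.004, -1.0, 0.001]]
contact_force: [-0.9, 0.6, -0.4]
opening: 36.3
```

Run:
```python
from h import *
p=[]
for n,c in(("side",(190,210,320,340)),("top",(322,150,452,280))):
    d=arm.snapshot(n); x=np.array(d["pixels"],dtype=np.uint8);np.savez(f"pics/{n}1.npz",**{k:np.array(d[k]) for k in d}); x=x[c[1]:c[3],c[0]:c[2]]; p.append(cv2.resize(x,(400,400),interpolation=cv2.INTER_CUBIC))
x=np.load("pics/side1.npz")["pixels"][50:210,150:300]; p[1]=cv2.resize(np.ascontiguousarray(x),(375,400))
cv2.imwrite("pics/hR.png",np.hstack(p))
```

```text
(no output)
```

View pics/hR.png

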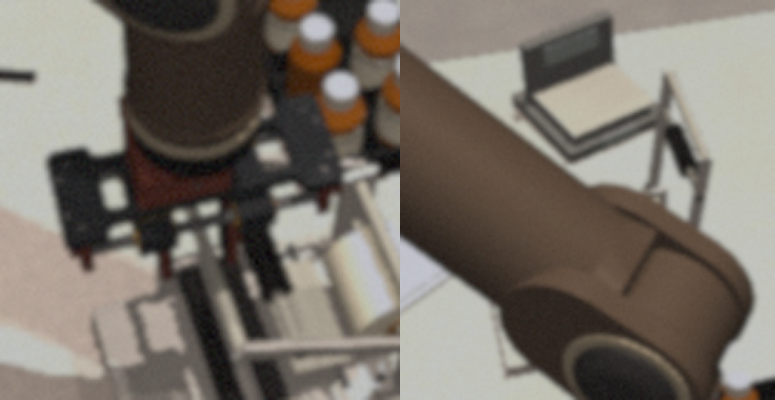

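>>> servo_tool --pt "0.3 0 0 0 0 0 0.6" --pt "0 0 0 0 0 0 0.6" --pt "0 0 0 0 0 0 0.6" --pt "0 0 0 0 0 0 0.6" --pt "0 0 0 0 0 0 0.6"

```text
time: 8.15
tcp_pos: [469.0, -257.2, 384.8]
eef_rot: [[1.0, 0.001, -0.001], [0.001, -0.0, 1.0], [0.001, -1.0, -0.0]]
contact_force: [-0.1, -1.3, -0.3]
opening: 17.5
```

Bar is loosely enclosed. Now raise along the arc from q≈-1.0.

>>> servo_tool --pt "0.45 -0.72 0 0 0 0 0.6" --pt "0.5 -0.7 0 0 0 0 0.6" --pt "0.55 -0.68 0 0 0 0 0.6" --pt "0.6 -0.65 0 0 0 0 0.6"

```text
time: 8.48
tcp_pos: [490.4, -257.3, 412.8]
eef_rot: [[1.0, 0.001, -0.001], [0.001, -0.0, 1.0], [0.001, -1.0, -0.0]]
contact_force: [0.2, -0.7, 0.2]
opening: 17.3
```

Run:
```python
from h import *
d=snap("side","hR2",(190,210,320,340),4)
```

```text
(no output)
```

View pics/hR2.png

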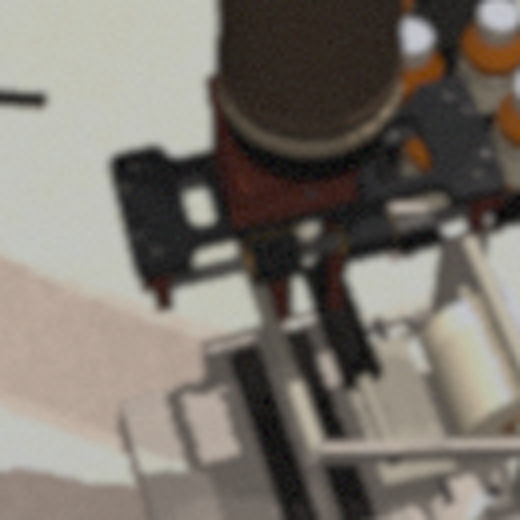

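>>> servo_tool --pt "-1.2 0 0 0 0 0 0.2" --pt "-1.2 0 0 0 0 0 0.2" --pt "0 0 0 0 0 0 0.2" --pt "0 0 0 0 0 0 0.2" --pt "0 2 0 0 0 0 0.2" --pt "0 2 0 0 0 0 0.2" --pt "0 0 0 0 0 0 0.6" --pt "0 0 0 0 0 0 0.6" --pt "0 0 0 0 0 0 0.6" --pt "0 0 0 0 0 0 0.6" --pt "0 0 0 0 0 0 0.6"

```text
time: 9.45
tcp_pos: [467.6, -257.1, 373.3]
eef_rot: [[1.0, 0.005, -0.002], [0.002, -0.001, 1.0], [0.005, -1.0, -0.001]]
contact_force: [6.8, -0.3, -4.2]
opening: 17.9
```

>>> servo_tool --pt "0.7 0 0 0 0 0 0.6" --pt "0.55 -0.6 0 0 0 0 0.6" --pt "0.5 -0.7 0 0 0 0 0.6" --pt "0.55 -0.68 0 0 0 0 0.6"

```text
time: 9.78
tcp_pos: [487.1, -257.1, 391.0]
eef_rot: [[1.0, -0.008, 0.0], [-0.0, 0.002, 1.0], [-0.008, -1.0, 0.002]]
contact_force: [-9.3, 1.0, -4.7]
opening: 17.6
```

>>> servo_tool --pt "0.6 -0.65 0 0 0 0 0.6" --pt "0.62 -0.61 0 0 0 0 0.6" --pt "0.65 -0.57 0 0 0 0 0.6" --pt "0.68 -0.54 0 0 0 0 0.6" --pt "0.7 -0.51 0 0 0 0 0.6" --pt "0.73 -0.47 0 0 0 0 0.6" --pt "0.75 -0.43 0 0 0 0 0.6"

```text
time: 10.37
tcp_pos: [533.0, -257.8, 430.2]
eef_rot: [[1.0, -0.01, 0.001], [-0.001, 0.003, 1.0], [-0.01, -1.0, 0.003]]
contact_force: [-18.0, 2.8, 11.3]
opening: 17.6
```

>>> servo_tool --pt "0.77 -0.4 0 0 0 0 0.6" --pt "0.79 -0.36 0 0 0 0 0.6" --pt "0.8 -0.32 0 0 0 0 0.6" --pt "0.82 -0.28 0 0 0 0 0.6" --pt "0.83 -0.23 0 0 0 0 0.6"

```text
time: 10.78
tcp_pos: [574.5, -258.3, 447.0]
eef_rot: [[1.0, -0.005, 0.001], [-0.001, 0.0, 1.0], [-0.005, -1.0, 0.0]]
contact_force: [-12.6, 0.8, 7.7]
opening: 17.7
```

>>> servo_tool --pt "0.84 -0.19 0 0 0 0 0.6" --pt "0.85 -0.15 0 0 0 0 0.6" --pt "0.86 -0.1 0 0 0 0 0.6" --pt "0.86 -0.05 0 0 0 0 0.6" --pt "0.86 0 0 0 0 0 0.6" --pt "0.86 0 0 0 0 0 0.6" --pt "0.7 0 0 0 0 0 0.6" --pt "0.5 0 0 0 0 0 0.6" --pt "0.5 0.1 0 0 0 0 0.6"

```text
time: 11.53
tcp_pos: [643.8, -257.5, 450.5]
eef_rot: [[1.0, -0.004, -0.0], [0.0, 0.0, 1.0], [-0.004, -1.0, 0.0]]
contact_force: [-11.5, 0.1, 7.6]
opening: 17.3
```

>>> servo_tool --pt "0.5 0.05 0 0 0 0 0.6" --pt "0.3 0 0 0 0 0 0.6" --pt "0 0 0 0 0 0 0.6"

```text
time: 11.78
tcp_pos: [646.8, -259.1, 449.6]
eef_rot: [[1.0, -0.018, 0.004], [-0.004, 0.003, 1.0], [-0.018, -1.0, 0.003]]
contact_force: [-34.6, 5.7, 15.7]
opening: 18.1
```

>>> servo_tool --pt "-1.2 0 0 0 0 0 0.4" --pt "0 0 0 0 0 0 0.4" --pt "0 -3 0 0 0 0 0.2" --pt "0 -3 0 0 0 0 0.0" --pt "0 0 3.9 0 0 0 -0.1" --pt "0 0 3.9 0 0 0 -0.1" --pt "0 0 3.9 0 0 0 -0.1" --pt "0 0 3.9 0 0 0 -0.1" --pt "0 0 3.9 0 0 0 -0.1" --pt "0 0 3.9 0 0 0 -0.1"

```text
time: 12.62
tcp_pos: [640.6, -20.6, 509.8]
eef_rot: [[1.0, 0.002, -0.001], [0.001, 0.0, 1.0], [0.002, -1.0, 0.0]]
contact_force: [1.1, 0.1, 0.7]
opening: 48.6
```

Run:
```python
from h import *
np.set_printoptions(precision=1,suppress=True)
T=np.load("pics/top0.npz");S=np.load("pics/side0.npz");blobs={}
for n,d,box in(("T",T,(225,135,315,200)),("S",S,(265,190,340,270))):
    p=d["pixels"][box[1]:box[3],box[0]:box[2]].astype(int); b,g,r=p[...,0],p[...,1],p[...,2]
    m=((p.min(2)>(150 if n=="T" else 150))).astype(np.uint8)
    k,l,st,c=cv2.connectedComponentsWithStats(m)
    for i in range(1,k):
        if 15<st[i,4]<300:
            u=c[i]+box[:2]; print(n,st[i],u, atz(d,*u,98))
```

```text
T [ 0  4  3 61 63] [225. 170.] [640.2  74.7  98. ]
T [ 67   5  12  11 106] [297.6 145. ] [699.8 -84.8  98. ]
T [ 39   6  12  11 104] [269.6 145.9] [696.7 -22.7  98. ]
T [ 40  33  12  12 107] [270.2 173.8] [633.5 -24.8  98. ]
T [ 69  33  12  12 107] [299.1 173.7] [634.9 -88.2  98. ]
T [ 11  34  12  11 107] [241.6 174. ] [631.9  38.   98. ]
S [56  1 12 10 31] [327.1 195.8] [751.3  30.8  98. ]
S [50  6  5  7 20] [317.5 198.6] [721.9  28.3  98. ]
S [46 21  8  6 35] [314.7 213.1] [697.2 -17.5  98. ]
S [24 26  8  6 35] [292.5 218.6] [633.5 -19.   98. ]
S [  0  34  14  35 207] [269.1 245.9] [549.2 -85.9  98. ]
S [32 45  8  6 41] [300.6 237.5] [635.2 -82.6  98. ]
S [ 51  72  24   8 107] [330.4 266.9] [ 678.6 -185.2   98. ]
S [ 5 77 12  3 33] [275.5 268.1] [ 546.6 -152.4   98. ]
```

>>> servo_tool --pt "-0.7 3.8 -0.4 0 0 0 -0.12" --pt "0 4 0 0 0 0 -0.12" --pt "0 4 0 0 0 0 -0.12" --pt "0 4 0 0 0 0 -0.12" --pt "0 4 0 0 0 0 -0.12" --pt "0 3 0 0 0 0 -0.12" --pt "0 2 0 0 0 0 -0.12" --pt "0 0 0 0 0 0 -0.12"

```text
time: 13.28
tcp_pos: [632.7, -26.0, 256.7]
eef_rot: [[1.0, -0.006, -0.002], [0.002, -0.0, 1.0], [-0.006, -1.0, -0.0]]
contact_force: [0.3, 1.3, -0.6]
opening: 49.5
```

>>> servo_tool --pt "0 0 0 0 0 0 -0.12" --pt "0 0 0 0 0 0 1" --pt "0 0 0 0 0 0 1" --pt "0 0 0 0 0 0 1" --pt "0 0 0 0 0 0 1" --pt "0 0 0 0 0 0 1" --pt "0 0 0 0 0 0 1" --pt "0 0 0 0 0 0 1"

```text
time: 13.95
tcp_pos: [633.7, -27.1, 262.6]
eef_rot: [[1.0, 0.002, -0.001], [0.001, 0.001, 1.0], [0.002, -1.0, 0.001]]
contact_force: [-1.5, 0.8, 5.7]
opening: 27.3
```

>>> servo_tool --pt "0 -2 0 0 0 0 1" --pt "0 -3 0 0 0 0 1" --pt "0 -3 0 0 0 0 1" --pt "0 -3 0 0 0 0 1" --pt "-2.5 0 0 0 0 0 1" --pt "-3 0 0 0 0 0 1" --pt "-3 0 0 0 0 0 1" --pt "-3 0 0 0 0 0 1" --pt "-3 0 0 0 0 0 1" --pt "-2.5 0 0 0 0 0 1" --pt "0 2 0 0 0 0 1" --pt "0 3 0 0 0 0 1" --pt "0 3 0 0 0 0 1" --pt "0 2 0 0 0 0 1" --pt "0 1 0 0 0 0 1" --pt "0 0.3 0 0 0 0 1" --pt "0 0 0 0 0 0 1" --pt "0 0 0 0 0 0 1"

```text
time: 15.45
tcp_pos: [463.9, -27.4, 258.7]
eef_rot: [[1.0, 0.002, -0.001], [0.001, 0.0, 1.0], [0.002, -1.0, 0.0]]
contact_force: [-0.3, -0.5, -1.4]
opening: 27.3
```

>>> servo_tool --pt "0 0.1 0 0 0 0 1" --pt "0 0.1 0 0 0 0 1" --pt "0 0 0 0 0 0 1" --pt "0 0 0 0 0 0 1"

```text
time: 15.78
tcp_pos: [464.0, -27.4, 257.4]
eef_rot: [[1.0, 0.002, -0.001], [0.001, 0.001, 1.0], [0.002, -1.0, 0.001]]
contact_force: [-4.0, 0.9, 16.2]
opening: 26.9
```

Touching down (16 N). Release, rise, and wait.

>>> servo_tool --pt "0 -0.1 0 0 0 0 -0.2" --pt "0 0 0 0 0 0 -0.2" --pt "0 0 0 0 0 0 -0.2" --pt "0 0 0 0 0 0 -0.2" --pt "0 -2 0 0 0 0 -0.2" --pt "0 -4 0 0 0 0 -0.2" --pt "0 -4 0 0 0 0 -0.2" --pt "0 -4 0 0 0 0 -1" --pt "0 0 0 0 0 0 -1"

```text
time: 16.53
tcp_pos: [465.2, -28.2, 403.1]
eef_rot: [[1.0, 0.01, 0.0], [-0.0, 0.002, 1.0], [0.01, -1.0, 0.002]]
contact_force: [1.4, -0.4, 0.3]
opening: 62.7
```

Run:
```python
from h import *
np.set_printoptions(precision=1,suppress=True)
print(arm.get_state()["joints"])
d=arm.snapshot("side");S=np.array(d["pixels"],dtype=np.uint8)
e=arm.snapshot("top");T=np.array(e["pixels"],dtype=np.uint8)
cv2.imwrite("pics/bench.png",np.hstack([cv2.resize(S[100:370,130:380],(390,421)),cv2.resize(T[130:300,170:380],(400,421))]))
print(proj(d,np.array([464,-27,50])),proj(e,np.array([464,-27,50])))
```

```text
[-0.7  0.1  0.7  2.  -0.1  1.   0.1]
[232.2 244.9] [269.4 252.2]
```

View pics/bench.png

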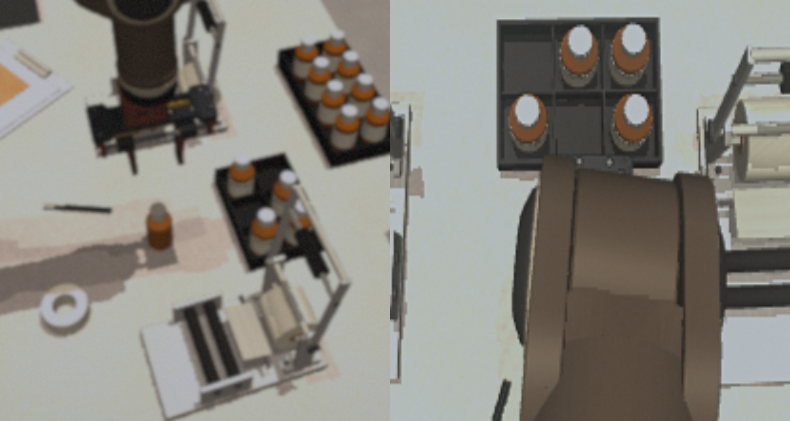

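>>> servo_tool --pt "0 0 0 0.11 0 0 -1" --pt "0 0 0 0.11 0 0 -1" --pt "0 0 0 0.11 0 0 -1" --pt "0 0 0 0.11 0 0 -1" --pt "0 0 0 0.11 0 0 -1" --pt "0 0 0 0.11 0 0 -1" --pt "0 0 0 0.11 0 0 -1" --pt "0 0 0 0.1 0 0 -1" --pt "0 0 0 0 0 0 -1"

```text
time: 17.38
tcp_pos: [463.0, -27.9, 394.3]
eef_rot: [[1.0, -0.002, 0.005], [-0.002, 0.767, 0.642], [-0.005, -0.642, 0.767]]
contact_force: [-0.0, -1.2, -0.4]
opening: 87.8
```

Run:
```python
from h import *
s=arm.get_state();print(np.round(s["joints"],2),np.round(s["tcp_pos"],1))
```

```text
[-0.25  0.3   0.6   2.03 -0.98  1.43  0.8 ] [463.  -27.9 394.3]
```

>>> servo_tool --pt "0 0 0 -0.12 0 0 -1" --pt "0 0 0 -0.12 0 0 -1" --pt "0 0 0 -0.12 0 0 -1" --pt "0 0 0 -0.12 0 0 -1" --pt "0 0 0 -0.12 0 0 -1" --pt "0 0 0 -0.12 0 0 -1" --pt "0 0 0 -0.12 0 0 -1" --pt "0 0 0 -0.12 0 0 -1" --pt "0 0 0 -0.12 0 0 -1" --pt "0 0 0 -0.12 0 0 -1" --pt "0 0 0 -0.12 0 0 -1" --pt "0 0 0 -0.12 0 0 -1" --pt "0 0 0 -0.12 0 0 -1" --pt "0 0 0 -0.12 0 0 -1" --pt "0 0 0 -0.12 0 0 -1" --pt "0 0 0 -0.12 0 0 -1" --pt "0 0 0 0 0 0 -1" --pt "0 0 0 0 0 0 -1"

```text
time: 18.88
tcp_pos: [463.6, -26.1, 395.8]
eef_rot: [[1.0, 0.004, -0.003], [0.005, -0.867, 0.499], [-0.001, -0.499, -0.867]]
contact_force: [-0.3, -1.2, -0.7]
opening: 87.9
```

```bash
cat >> h.py <<'E'
def to(pos,a,q=0):
    """tool-frame shift (cm) and rotvec from here to pos, tool x=+X turned by a about X"""
    from scipy.spatial.transform import Rotation as Ro
    s=arm.get_state();R=np.array(s["eef_rot"]);c,n=np.cos(a),np.sin(a)
    G=np.c_[[1,0,0],[0,n,-c],[0,c,n]]
    print("shift cm",np.round(R.T@(np.array(pos)-s["tcp_pos"])/10,2),"rot",np.round(Ro.from_matrix(R.T@G).as_rotvec(),3),"j",np.round(s["joints"],2),"F",np.round(s["contact_force"],1),np.round(s["tcp_pos"],1))
E
python3 - <<'E'
from h import *
to((464,171,160),-1.047)
E
```

```text
shift cm [ 0.15 -5.32 30.27] rot [0.002 0.003 0.004] j [-1.01  0.36  0.8   2.09  0.82  1.23 -0.67] F [-0.3 -1.2 -0.7] [463.6 -26.1 395.8]
```

>>> servo_tool --pt "0 -0.6 3.4 0 0 0 -1" --pt "0 -0.6 3.4 0 0 0 -1" --pt "0 -0.6 3.4 0 0 0 -1" --pt "0 -0.6 3.4 0 0 0 -1" --pt "0 -0.6 3.4 0 0 0 -1" --pt "0 -0.6 3.4 0 0 0 -1" --pt "0 -0.6 3.4 0 0 0 -1" --pt "0 -0.6 3.4 0 0 0 -1" --pt "0 -0.5 3.0 0 0 0 -1" --pt "0 0 0 0 0 0 -1"

```text
time: 19.72
tcp_pos: [462.8, 173.4, 157.0]
eef_rot: [[1.0, 0.004, -0.006], [0.006, -0.864, 0.503], [-0.003, -0.503, -0.864]]
contact_force: [-0.7, 1.3, 0.7]
opening: 88.1
```

Run:
```python
from h import *
to((464,119,129.5),-1.047)
```

```text
shift cm [ 0.09  6.09 -0.36] rot [-0.004  0.006  0.004] j [-1.08  0.87  0.52  1.96  0.47  1.11 -0.96] F [-0.7  1.3  0.7] [462.8 173.4 157. ]
```

>>> servo_tool --pt "0.1 2 -0.1 0 0 0 -1" --pt "0 2 0 0 0 0 -1" --pt "0 1.5 0 0 0 0 -1" --pt "0 0.6 0 0 0 0 -1" --pt "0 0 0 0 0 0 -1" --pt "0 0 0 0 0 0 1" --pt "0 0 0 0 0 0 1" --pt "0 0 0 0 0 0 1" --pt "0 0 0 0 0 0 1" --pt "0 0 0 0 0 0 1" --pt "0 0 0 0 0 0 1" --pt "0 0 0 0 0 0 1" --pt "0 0 0 0 0 0 1" --pt "0 0 0 0 0 0 1"

```text
time: 20.88
tcp_pos: [464.2, 115.7, 131.7]
eef_rot: [[1.0, 0.001, -0.001], [0.001, -0.867, 0.497], [-0.0, -0.497, -0.867]]
contact_force: [-0.6, 0.3, 1.0]
opening: 45.5
```

Run:
```python
from h import *
to((464,119,129.5),-1.047)
```

```text
shift cm [-0.02 -0.18  0.36] rot [0.003 0.001 0.001] j [-1.02  0.92  0.55  2.03  0.52  0.98 -0.98] F [-0.6  0.3  1. ] [464.2 115.7 131.7]
```

>>> servo_tool --pt "0 -0.5 -0.87 0 0 0 1" --pt "0 -1.5 -2.6 0 0 0 1" --pt "0 -1.5 -2.6 0 0 0 1" --pt "0 -1.5 -2.6 0 0 0 1" --pt "0 -1.5 -2.6 0 0 0 1" --pt "0 -1.5 -2.6 0 0 0 1" --pt "0 -1 -1.73 0 0 0 1" --pt "0 0 0 0.1 0 0 1" --pt "0 0 0 0.1 0 0 1" --pt "0 0 0 0.1 0 0 1" --pt "0 0 0 0.1 0 0 1" --pt "0 0 0 0.1 0 0 1" --pt "0 0 0 0.1 0 0 1" --pt "0 0 0 0.1 0 0 1" --pt "0 0 0 0.1 0 0 1" --pt "0 0 0 0.1 0 0 1" --pt "0 0 0 0.1 0 0 1" --pt "0 0 0 0.1 0 0 1" --pt "0 0 0 0.1 0 0 1"

```text
time: 22.47
tcp_pos: [463.9, 115.6, 312.6]
eef_rot: [[1.0, 0.001, -0.001], [0.001, 0.154, 0.988], [0.001, -0.988, 0.154]]
contact_force: [-0.7, 0.4, -1.9]
opening: 45.2
```

>>> servo_tool --pt "0 0 0 0.1 0 0 1" --pt "0 0 0 0.1 0 0 1" --pt "0 0 0 0.1 0 0 1" --pt "0 0 0 0.071 0 0 1" --pt "0 0 0 0 0 0 1" --pt "0 0 0 0 0 0 1"

```text
time: 22.97
tcp_pos: [464.0, 115.0, 311.8]
eef_rot: [[1.0, -0.0, 0.001], [-0.001, 0.496, 0.868], [-0.001, -0.868, 0.496]]
contact_force: [0.2, -0.9, -0.5]
opening: 45.4
```

Run:
```python
from h import *
to((485.5,183,300),0.524)
```

```text
shift cm [2.15 4.4  5.33] rot [ 0.005 -0.001 -0.   ] j [-0.32  0.29  0.19  2.11 -0.8   0.85  0.43] F [ 0.2 -0.9 -0.5] [464.  115.  311.8]
```

>>> servo_tool --pt "0.75 1.5 1.8 0.005 0 0 1" --pt "0.75 1.5 1.8 0 0 0 1" --pt "0.65 1.4 1.75 0 0 0 1" --pt "0 0 0 0 0 0 1" --pt "0 1.74 -1 0 0 0 1" --pt "0 1.74 -1 0 0 0 1" --pt "0 1.3 -0.75 0 0 0 1" --pt "0 0.87 -0.5 0 0 0 1" --pt "0 0 0 0 0 0 1" --pt "0 0 0 0 0 0 1"

```text
time: 23.8
tcp_pos: [485.6, 184.7, 235.3]
eef_rot: [[1.0, -0.001, -0.001], [0.001, 0.501, 0.865], [-0.001, -0.865, 0.501]]
contact_force: [0.1, -0.3, -1.3]
opening: 45.5
```

Run:
```python
from h import *
to((485.5,183,225.6),0.524)
d=arm.snapshot("side");S=np.array(d["pixels"],dtype=np.uint8)
e=arm.snapshot("top");T=np.array(e["pixels"],dtype=np.uint8)
cv2.imwrite("pics/pl.png",np.hstack([cv2.resize(S[80:210,165:295],(400,400),interpolation=cv2.INTER_CUBIC),cv2.resize(T[150:280,70:200],(400,400),interpolation=cv2.INTER_CUBIC)]))
```

```text
shift cm [-0.01  0.75 -0.64] rot [-0.001  0.001 -0.001] j [-0.36  0.46  0.08  2.08 -0.96  0.68  0.5 ] F [ 0.1 -0.3 -1.3] [485.6 184.7 235.3]
```

View pics/pl.png

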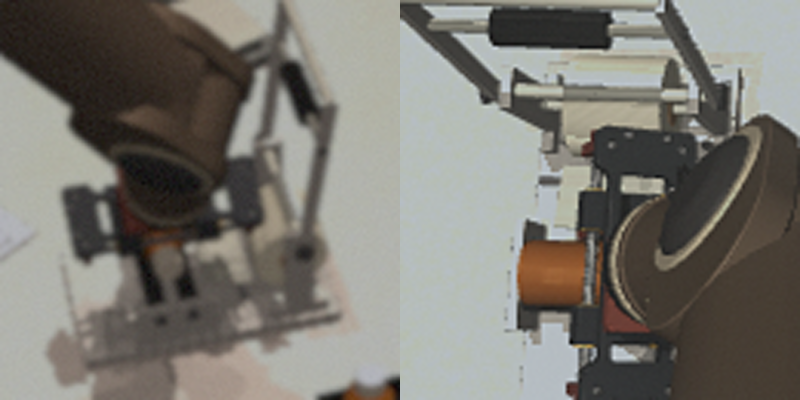

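Run:
```python
from h import *
T=np.load("pics/top0.npz")
for u in(518,):
  for r in (242,272,304): print(atz(T,70+(u-400+.5)*.325,150+r*.325,93))
print("plate edge z68",atz(T,70+(520-400)*.325,150+300*.325,68))
```

```text
[506.49236867 324.09983667  93.        ]
[485.47867498 322.51853998  93.        ]
[463.23744793 320.84487046  93.        ]
plate edge z68 [466.65165912 328.30618323  68.        ]
```

>>> servo_tool --pt "0 0.35 -0.2 0 0 0 1" --pt "0 0.17 -0.15 0 0 0 1" --pt "0 0 0 0 0 0 1" --pt "0 0 0 0 0 0 1"

```text
time: 24.23
tcp_pos: [485.7, 184.2, 229.1]
eef_rot: [[1.0, -0.0, -0.001], [0.001, 0.502, 0.865], [0.0, -0.865, 0.502]]
contact_force: [0.0, 0.1, -0.6]
opening: 45.6
```

>>> servo_tool --pt "0 0.17 -0.12 0 0 0 1" --pt "0 0.09 -0.05 0 0 0 1" --pt "0 0 0 0 0 0 1"

```text
time: 24.48
tcp_pos: [485.6, 184.0, 225.7]
eef_rot: [[1.0, -0.001, -0.001], [0.001, 0.502, 0.865], [-0.0, -0.865, 0.502]]
contact_force: [-0.2, 0.6, -1.2]
opening: 45.3
```

>>> servo_tool --pt "0 0.09 -0.05 0 0 0 1" --pt "0 0.09 -0.05 0 0 0 1" --pt "0 0 0 0 0 0 1"

```text
time: 24.73
tcp_pos: [485.6, 184.2, 223.8]
eef_rot: [[1.0, -0.001, -0.001], [0.001, 0.502, 0.865], [-0.0, -0.865, 0.502]]
contact_force: [1.0, -0.7, 1.8]
opening: 45.7
```

>>> servo_tool --pt "0 0 0 0 0 0 -0.5" --pt "0 0 0 0 0 0 -0.5" --pt "0 0 0 0 0 0 -0.5" --pt "0 0 0 0 0 0 -0.5" --pt "0 0 0 0 0 0 -0.5"

```text
time: 25.15
tcp_pos: [485.7, 184.2, 223.9]
eef_rot: [[1.0, -0.0, -0.001], [0.001, 0.502, 0.865], [0.0, -0.865, 0.502]]
contact_force: [-0.0, -0.1, 0.2]
opening: 65.4
```

>>> servo_tool --pt "0 -1 0 0 0 0 -0.5" --pt "0 -3 0 0 0 0 -0.5" --pt "0 -3 0 0 0 0 -0.5" --pt "0 -4 0 0 0 0 -0.5" --pt "0 -4 0 0 0 0 -0.5" --pt "0 -4 0 0 0 0 -0.5" --pt "0 -4 0 0 0 0 -0.5" --pt "0 -2 0 -0.12 0 0 -0.5" --pt "0 0 0 -0.12 0 0 -0.5" --pt "0 0 0 -0.12 0 0 -0.5" --pt "0 0 0 -0.12 0 0 -0.5" --pt "0 0 0 -0.046 0 0 0.2" --pt "0 0 0 0 0 0 0.2"

```text
time: 26.23
tcp_pos: [485.4, 59.3, 440.8]
eef_rot: [[1.0, 0.001, -0.003], [0.003, -0.003, 1.0], [0.001, -1.0, -0.003]]
contact_force: [-0.9, 0.3, -0.6]
opening: 55.6
```

Run:
```python
from h import *
to((632,266,520),0)
d=arm.snapshot("side");S=np.array(d["pixels"],dtype=np.uint8)
e=arm.snapshot("top");T=np.array(e["pixels"],dtype=np.uint8)
cv2.imwrite("pics/pl2.png",np.hstack([cv2.resize(S[80:210,165:295],(400,400),interpolation=cv2.INTER_CUBIC),cv2.resize(T[130:260,70:200],(400,400),interpolation=cv2.INTER_CUBIC)]))
np.savez("pics/t2.npz",pixels=T,**{k:np.array(e[k]) for k in("R","t","camera_matrix")});np.savez("pics/s2.npz",pixels=S,**{k:np.array(d[k]) for k in("R","t","camera_matrix")})
```

```text
shift cm [14.72 -7.96 20.61] rot [0.003 0.003 0.001] j [-0.45  0.14  0.26  1.88 -0.04  1.12 -0.18] F [-0.9  0.3 -0.6] [485.4  59.3 440.8]
```

View pics/pl2.png

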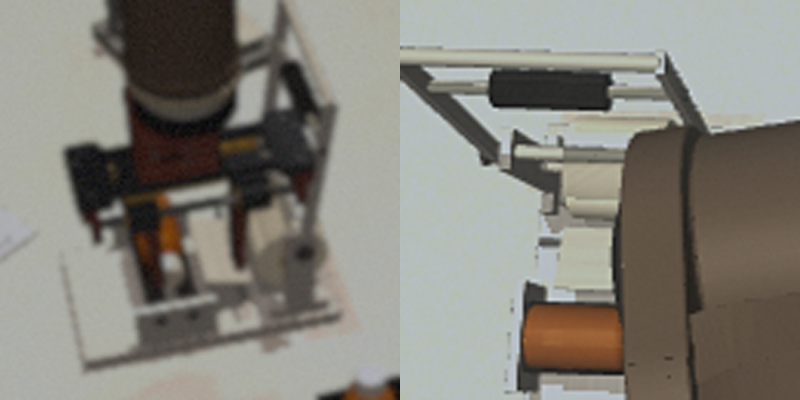

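>>> servo_tool --pt "0 -4 0 0 0 0 0.2" --pt "0 -4 0 0 0 0 0.2" --pt "2.1 0 2.95 0 0 0 0.2" --pt "2.1 0 2.95 0 0 0 0.2" --pt "2.1 0 2.95 0 0 0 0.2" --pt "2.1 0 2.95 0 0 0 0.2" --pt "2.1 0 2.95 0 0 0 0.2" --pt "2.1 0 2.95 0 0 0 0.2" --pt "2.1 0 2.95 0 0 0 0.2" --pt "0 0 0 0 0 0 0.2" --pt "0 3 0 0 0 0 0.2" --pt "0 2.5 0 0 0 0 0.2" --pt "0 1 0 0 0 0 0.2" --pt "0 0 0 0 0 0 0.2" --pt "0 0 0 0 0 0 0.6" --pt "0 0 0 0 0 0 0.6" --pt "0 0 0 0 0 0 0.6" --pt "0 0 0 0 0 0 0.6"

```text
time: 27.83
tcp_pos: [632.7, 265.2, 456.8]
eef_rot: [[1.0, 0.002, -0.001], [0.001, 0.001, 1.0], [0.002, -1.0, 0.001]]
contact_force: [0.0, -0.3, -0.5]
opening: 18.1
```

Bar is enclosed. Pull forward along the arc, reversed.

>>> servo_tool --pt "-0.8 0 0 0 0 0 0.6" --pt "-0.86 -0.05 0 0 0 0 0.6" --pt "-0.86 0 0 0 0 0 0.6" --pt "-0.86 0.02 0 0 0 0 0.6" --pt "-0.86 0.06 0 0 0 0 0.6" --pt "-0.86 0.11 0 0 0 0 0.6" --pt "-0.85 0.15 0 0 0 0 0.6"

```text
time: 28.42
tcp_pos: [572.0, 265.3, 452.3]
eef_rot: [[1.0, 0.0, -0.001], [0.001, 0.0, 1.0], [0.0, -1.0, 0.0]]
contact_force: [0.3, -0.4, 0.3]
opening: 17.8
```

>>> servo_tool --pt "-0.84 0.19 0 0 0 0 0.6" --pt "-0.83 0.25 0 0 0 0 0.6" --pt "-0.82 0.3 0 0 0 0 0.6" --pt "-0.8 0.34 0 0 0 0 0.6" --pt "-0.79 0.38 0 0 0 0 0.6" --pt "-0.77 0.42 0 0 0 0 0.6" --pt "-0.75 0.45 0 0 0 0 0.6" --pt "-0.73 0.48 0 0 0 0 0.6"

```text
time: 29.08
tcp_pos: [509.0, 265.1, 423.6]
eef_rot: [[1.0, -0.0, -0.001], [0.001, -0.0, 1.0], [-0.0, -1.0, -0.0]]
contact_force: [0.5, 0.7, -0.0]
opening: 17.4
```

>>> servo_tool --pt "-0.7 0.51 0 0 0 0 0.6" --pt "-0.68 0.54 0 0 0 0 0.6" --pt "-0.65 0.57 0 0 0 0 0.6" --pt "-0.62 0.61 0 0 0 0 0.6" --pt "-0.59 0.64 0 0 0 0 0.6" --pt "-0.55 0.66 0 0 0 0 0.6" --pt "-0.52 0.69 0 0 0 0 0.6" --pt "-0.49 0.72 0 0 0 0 0.6"

```text
time: 29.75
tcp_pos: [461.2, 265.1, 374.0]
eef_rot: [[1.0, -0.0, -0.001], [0.001, 0.0, 1.0], [-0.0, -1.0, 0.0]]
contact_force: [0.5, -0.0, 1.1]
opening: 17.4
```

>>> servo_tool --pt "-0.45 0.74 0 0 0 0 0.6" --pt "-0.42 0.76 0 0 0 0 0.6" --pt "-0.38 0.78 0 0 0 0 0.6" --pt "-0.34 0.79 0 0 0 0 0.6" --pt "-0.3 0.81 0 0 0 0 0.6" --pt "-0.25 0.82 0 0 0 0 0.6" --pt "-0.21 0.83 0 0 0 0 0.6" --pt "0 0 0 0 0 0 0.6"

```text
time: 30.42
tcp_pos: [437.8, 265.0, 317.7]
eef_rot: [[1.0, -0.001, -0.001], [0.001, -0.001, 1.0], [-0.001, -1.0, -0.001]]
contact_force: [1.8, -0.4, 0.9]
opening: 17.5
```

Run:
```python
from h import *
to((440,265,320),0)
d=arm.snapshot("side");np.savez("pics/s3.npz",**{k:np.array(d[k]) for k in d})
S=np.array(d["pixels"],dtype=np.uint8)[80:210,165:295]; cv2.imwrite("pics/lo.png",S)
# where would near end of handle be for different q (L near end y 190)
for q in(-1.0,-1.1,-1.2,-1.3,-1.4,-1.57): print(q,np.round(proj(d,np.array([611+173*np.sin(q),190,120+173*np.cos(q)])),1))
```

```text
shift cm [ 0.22 -0.23 -0.  ] rot [ 0.001  0.001 -0.001] j [-0.75  0.32  0.13  1.97 -0.05  0.86 -0.59] F [ 1.8 -0.4  0.9] [437.8 265.  317.7]
-1.0 [211.8 146.1]
-1.1 [209.2 150.7]
-1.2 [207.1 155.2]
-1.3 [205.7 159.8]
-1.4 [204.9 164.2]
-1.57 [205.  171.5]
```

>>> servo_tool --pt "-0.1 0.7 0 0 0 0 0.6" --pt "-0.1 0.7 0 0 0 0 0.6" --pt "0 0.7 0 0 0 0 0.6" --pt "0 0.4 0 0 0 0 0.6" --pt "0 0 0 0 0 0 0.6" --pt "0 0 0 0 0 0 0.6" --pt "0.1 0 0 0 0 0 0.5" --pt "0 0 0 0 0 0 0.4" --pt "0 0 0 0 0 0 0.35" --pt "0 0 0 0 0 0 0.35" --pt "0 0 0 0 0 0 0.35" --pt "0 0 0 0 0 0 0.35"

```text
time: 31.47
tcp_pos: [437.3, 265.1, 294.5]
eef_rot: [[1.0, 0.0, -0.001], [0.001, 0.0, 1.0], [0.0, -1.0, 0.0]]
contact_force: [0.0, 0.4, -0.3]
opening: 28.5
```

Run:
```python
from h import *
to((440,265,320),0)
```

```text
shift cm [ 0.27 -2.55 -0.01] rot [-0.     0.001  0.   ] j [-0.74  0.35  0.13  1.99 -0.06  0.8  -0.58] F [ 0.   0.4 -0.3] [437.3 265.1 294.5]
```

No contact. Rise, back away toward the robot side and let the arm settle, then check.

>>> servo_tool --pt "0 -1.5 0 0 0 0 0.35" --pt "0 -3 0 0 0 0 0.35" --pt "0 -4 0 0 0 0 0.35" --pt "0 -4 0 0 0 0 0.35" --pt "0 -4 0 0 0 0 0.35" --pt "0 0 -4 0 0 0 0.35" --pt "0 0 -4 0 0 0 0.35" --pt "0 0 -4 0 0 0 0.35" --pt "0 0 -4 0 0 0 0.35" --pt "0 0 -4 0 0 0 0.35" --pt "0 0 -4 0 0 0 0.35" --pt "0 0 -4 0 0 0 0.35" --pt "0 0 -4 0 0 0 0.35" --pt "0 0 0 0 0 0 0.35" --pt "0 0 0 0 0 0 0.35" --pt "0 0 0 0 0 0 0.35" --pt "0 0 0 0 0 0 0.35" --pt "0 0 0 0 0 0 0.35"

```text
time: 32.97
tcp_pos: [437.7, -53.5, 459.3]
eef_rot: [[1.0, -0.0, -0.004], [0.004, 0.0, 1.0], [-0.0, -1.0, 0.0]]
contact_force: [0.1, 0.7, 0.2]
opening: 28.5
```

Run:
```python
from h import *
to((437,-55,460),0)
d=arm.snapshot("side");S=np.array(d["pixels"],dtype=np.uint8)
e=arm.snapshot("top");T=np.array(e["pixels"],dtype=np.uint8)
np.savez("pics/t4.npz",**{k:np.array(e[k]) for k in e})
a=cv2.resize(S[80:210,165:295],(400,400),interpolation=cv2.INTER_CUBIC);b=cv2.resize(T[140:270,60:190],(400,400),interpolation=cv2.INTER_CUBIC)
c=cv2.resize(S[210:370,200:365],(206,200));f=cv2.resize(T[130:300,210:450],(282,200))
im=np.zeros((600,800,3),np.uint8);im[:400,:400]=a;im[:400,400:]=b;im[400:,:206]=c;im[400:,210:492]=f
cv2.imwrite("pics/fin.png",im)
for q in(-1.3,-1.4,-1.5,-1.57,-1.65):
  for y in(190,):
    X=np.array([611+173*np.sin(q),y,120+173*np.cos(q)]);u=proj(d,X);v=proj(e,X);print(q,np.round((u-[165,80])/.325),np.round((v-[60,140])/.325+[400,0]))
```

```text
shift cm [-0.07 -0.07 -0.15] rot [-0.     0.004 -0.   ] j [-0.4   0.03  0.43  1.96 -0.01  1.16  0.03] F [0.1 0.7 0.2] [437.7 -53.5 459.3]
-1.3 [125. 245.] [712. 365.]
-1.4 [123. 259.] [718. 371.]
-1.5 [122. 272.] [723. 375.]
-1.57 [123. 281.] [726. 375.]
-1.65 [125. 291.] [730. 374.]
```

View pics/fin.png

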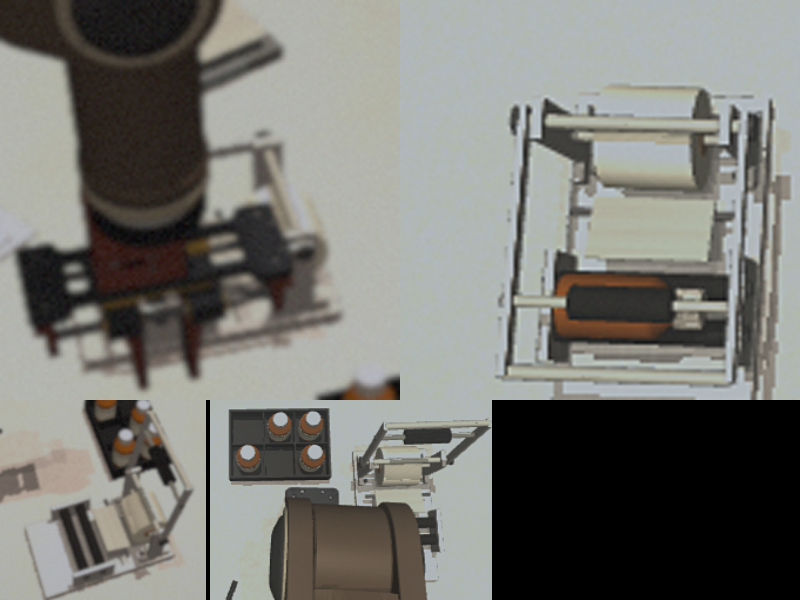

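>>> servo_tool --pt "0 0 0 0 0 0 0.35" --pt "0 0 0 0 0 0 0.35" --pt "0 0 0 0 0 0 0.35" --pt "0 0 0 0 0 0 0.35" --pt "0 0 0 0 0 0 0.35" --pt "0 0 0 0 0 0 0.35" --pt "0 0 0 0 0 0 0.35" --pt "0 0 0 0 0 0 0.35" --pt "0 0 0 0 0 0 0.35" --pt "0 0 0 0 0 0 0.35" --pt "0 0 0 0 0 0 0.35" --pt "0 0 0 0 0 0 0.35"

```text
time: 34.07
tcp_pos: [437.6, -54.9, 459.4]
eef_rot: [[1.0, 0.0, -0.001], [0.001, 0.0, 1.0], [0.0, -1.0, 0.0]]
contact_force: [-0.0, -0.7, 0.3]
opening: 28.5
```

Run:
```python
from h import *
e=arm.snapshot("top");T=np.array(e["pixels"],dtype=int);P=np.load("pics/t4.npz");D=abs(T-P["pixels"].astype(int))[140:270,60:190]
print("diff max",D.max(),D.mean())
g=lambda u,v,z:np.round(atz(e,60+(u-400)*.325,140+v*.325,z),1)
print("base",g(553,306,100),"cap end",g(705,308,90),"handle near/far",g(735,378,120),g(500,374,120),"bottle edges x",g(610,273,90),g(610,340,83))
arm.sign_off()
```

```text
diff max 6 0.7612228796844182
base [483.  317.4 100. ] cap end [484.2 213.4  90. ] handle near/far [436.3 184.  120. ] [435.7 343.3 120. ] bottle edges x [507.4 282.   90. ] [460.7 280.9  83. ]
the job is handed in; nothing more can be done
```

The job is done and handed in at about 34 s of the 72 s. The system gave no verdict.

**What I did**
- **Arms:** I swung both hold-down arms onto their stops. The one on the robot's left needed about 2 N at the handle, so it is the free one. The one on the right needed about 10 N, so it binds, and I left it up.
- **Bottle:** I lifted the unlabelled bottle out by its cap, stood it on the bench and let go. I then took it by the body, laid it on the left labeller's rollers and lowered that arm onto it.

**Last checks**
- **Bottle position:** its ends are at about y = 317 and 213, so the middle is about (484, 265). I estimated the cradle centre at (485.5, 265.5). It lies square to within about 0.02 rad.
- **Free arm:** the handle was seen where it should be for about -1.57 rad. Two top pictures about 1 s apart show no change there.
- **Everything else:** the right arm is up, the four labelled bottles are in their places, and the robot touches nothing.

**What went wrong or disagreed**
- On the left handle, closing the fingers off-centre briefly gave a force of about 36 N on the tool, because the bar was about 10 mm from where I had measured it. It had probably been nudged on the way down.
- The first try at the right handle slipped over the bar without moving it; a second, lower try worked.
- Against the right stop the force reached about 38 N. Both of these were on the fingers.

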